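Flip the sample tag to green

TASK

The sample in the black-capped vial has been measured: flip the tag on that vial's stand right over its hinge, so that it lies fully down on the other side with its green face up. Only press and push with the fingertips, gently (pressing the tag's yellow heel tips it up): do not grip the tag, and do not lift, tip or shove away the stands or vials. Leave the other vial's tag red side up and the things around in place.

Things in the scene. Friction and masses are not known exactly. Their poses are not given: they have to be found in the camera images.
- stand_done: loose metal stand of the black-capped vial, 0.9 kg; origin under the centre of its base (150 mm in x, 145 mm in y, 10 mm thick), z up. The tag's hinge line is parallel to y, at x = 0, z = 72 mm, the tag's middle at y = +25 mm; the vial is at x = 0, y = -52 mm. The tag starts level on the -x side, red up; flipped it lies level on the +x side, green up
- hinge_done (a point): middle of this stand's hinge line, axes as the stand's. Bearing cheeks 22 mm long (x) and 7 mm thick stand at y = -52 and +52 mm from here and rise 11 mm above it; rest posts of 10 mm diameter at x = +-56 mm, y = +-34 mm from here reach to just under the tag
- tag_done (a joint): black-capped vial's tag: 0 = lying red side up, pi/2 = standing upright, pi = flipped right over, lying green side up on its rest. Hard stops at 0 and pi. Friction (0.04 N m) holds the tag at whatever angle it is left, so it neither falls over nor drops back by itself
- tag_done_edge (a point): middle of this tag's free edge, 65 mm from the hinge line. The tag is a stiff flap 90 mm wide (along the hinge), 7 mm thick over its two coloured faces, from 10 to 65 mm from the hinge line, black-framed. Fingertips grip it by friction: push it along its arc, as sliding across the edge may jam
- tag_done_heel (a point): end of this tag's yellow ribbed heel, 35 mm from the hinge line on the opposite side from the flap, in the flap's plane, 40 mm wide, 6 mm thick; pressing it down tips the flap up
- tag_done_red: red face plate of this tag, 45x80x2 mm; origin at its centre
- tag_done_green: green face plate of this tag, 45x80x2 mm; origin at its centre
- sample_done: amber vial, black-capped, 23 mm wide and 52 mm high, standing loose on its stand; origin at the centre of its underside, z up
- stand_open: loose metal stand of the white-capped vial, 0.9 kg; origin under the centre of its base (150 mm in x, 145 mm in y, 10 mm thick), z up. The tag's hinge line is parallel to y, at x = 0, z = 72 mm, the tag's middle at y = +25 mm; the vial is at x = 0, y = -52 mm. The tag starts level on the -x side, red up; flipped it lies level on the +x side, green up
- hinge_open (a point): middle of this stand's hinge line, axes as the stand's. Bearing cheeks 22 mm long (x) and 7 mm thick stand at y = -52 and +52 mm from here and rise 11 mm above it; rest posts of 10 mm diameter at x = +-56 mm, y = +-34 mm from here reach to just under the tag
- tag_open (a joint): white-capped vial's tag: 0 = lying red side up, pi/2 = standing upright, pi = flipped right over, lying green side up on its rest. Hard stops at 0 and pi. Friction (0.04 N m) holds the tag at whatever angle it is left, so it neither falls over nor drops back by itself
- tag_open_edge (a point): middle of this tag's free edge, 65 mm from the hinge line. The tag is a stiff flap 90 mm wide (along the hinge), 7 mm thick over its two coloured faces, from 10 to 65 mm from the hinge line, black-framed. Fingertips grip it by friction: push it along its arc, as sliding across the edge may jam
- tag_open_heel (a point): end of this tag's yellow ribbed heel, 35 mm from the hinge line on the opposite side from the flap, in the flap's plane, 40 mm wide, 6 mm thick; pressing it down tips the flap up
- tag_open_red: red face plate of this tag, 45x80x2 mm; origin at its centre
- tag_open_green: green face plate of this tag, 45x80x2 mm; origin at its centre
- sample_open: amber vial, white-capped, 23 mm wide and 52 mm high, standing loose on its stand; origin at the centre of its underside, z up
- by_screw_tray_0: bystander: flat aluminium tray of screws, 76x120x18 mm; origin at the centre of its underside
- by_tape_0: bystander: roll of black tape, 62x60x19 mm, lying flat; origin at the centre of its underside
- by_blower_0: bystander: black rubber dust blower standing, 54 mm wide, 106 mm high; origin at the centre of its underside
- by_carton_c: bystander: small brown carton, 50x85x45 mm; origin at the centre of its underside
- by_driver_1: bystander: ball-end driver lying, 134 mm long, 26 mm thick; origin at the centre of its underside
- by_iris_0: bystander: black iris diaphragm standing, 62 mm high; origin at the centre of its underside

How it is judged:
By the outcome, as a careful person would: the job done as asked, in the order asked, and still so for the second after the job is handed in, with the robot touching nothing.
It also fails if it takes over 56 s, if anything falls off the work surface, if the arm or the gripper's body presses on something with over 40 N, if the wrist force passes 120 N, or if a joint passes its speed limit or range.

ROBOT

A 6-joint arm with a two-finger parallel gripper is mounted at the origin on a cart in front of the work surface, level with it; the furniture and walls round the work are solid. World frame = base frame: x ahead of the robot, y to its left, z up, the work surface at z = 0. Lengths are in m, angles in rad, forces in N, time in s.
With the tool pointing down it reaches from about 0.35 to 0.85 m from the base axis. Payload 8.1 kg.
Tool frame: the origin (TCP) lies at the centre of the arm's flange, where the gripper is bolted on; the fingertips stand 186 mm ahead of it and the grasp point (between the pads) lies 167 mm ahead of it (robot.grasp_offset is the distance from the TCP to the grasp point, in m); z points along the fingers, y is the line along which they close (so a half turn about z gives the same grasp; the last joint's range is limited). The gripper opens to 93 mm and grips with 3 to 60 N. Pads are 15 mm wide; open, the fingers measure 128 mm over their backs; the gripper's body (75 mm by 188 mm) begins 65 mm behind the grasp point.
Start: joints at [-1.192, 0.13, 1.488, -0, 1.523, -0.085], TCP at [0.268, -0.537, 0.405] pointing down, gripper open.
Joint ranges: [-2.96, 2.96], [-0.89, 2.26], [0.02, 2.5], [-1.34, 4.48], [0, 2.73], [-2.66, 2.66]. Speed limits (rad/s): [2.39, 2.39, 2.79, 3.14, 3.14, 3.14].

INTERFACE

Orientations are given as a rotation vector (axis times angle).
In Python, from plant import robot gives the robot as it stands.
- The arm moves only by the tool drive_tool, never from a script. Its argument "moves" is one flat list of numbers, 7 for each row, row after row: the finger opening in mm, from 0 to 93, then the shift along the tool's x, y, z in mm, then the turn, a rotation vector about the tool's x, y, z in degrees. A call has 1 to 8 rows; each row shifts and turns the commanded pose from where the row before left it, along the tool's axes as they then stand; what a row does not reach is not made up. A row lasts 1/10 s, in which the tool goes at most 50 mm and 8.59 degrees, less where a joint would pass 70% of its speed; a pose out of reach is approached as far as the arm can. A call is refused whole if a number of a shift passes 50 or a number of a turn 8.59, either way. A call with a gripper value outside its range is refused whole. The fingers move at their own pace and stop on an object; "grip_force" is the grip in N (left out, the last holds). Time passes only in rows, so rows that do not move let the fingers close. It gives the time, the measured TCP pose, the force, the opening and the grip force at its end, in the units of the state.
- robot.read_state(): the state, without advancing time (a new reading comes with each control period).
- robot.read_camera(name): name is "scene" or "top"; returns a dict with "color" (480x640x3 uint8, red, green, blue), "depth" (480x640 float32, m along the optical axis (not along the pixel's ray), 0 where there is no reading), "mtx" (3x3 intrinsics, pixels), "dist_coeffs" ([k1, k2, p1, p2, k3] as OpenCV has them; the pictures are not rectified), "R" (3x3) and "t" (3): a world point X has camera coordinates R X + t. Camera axes: x right, y down, z forward; pixel columns grow to the right and rows downward; lengths in m; the calibration is good to about 2 mm. A picture is of the moment at which its call begins.
- robot.close_job(): hands the job in; it is judged then, once.
The state is a dict: "t": time; "q": joint angles; "dq": joint speeds; "joint_torque": joint torques, N m; "tool_pos": TCP position; "orientation": TCP orientation; "force": force on the tool from outside, world axes, zero at the start; "wrist_torque": the same for the moment, N m; "opening": finger opening in m; "gripper_force": force on a finger pad.
Only numpy, scipy, OpenCV 4.12 (cv2) and the standard library are available. Lean on these libraries where they do the work, as an engineer would, in place of code of your own. Each camera call takes 0.05 s, during which the arm holds its last target. There are 200 camera calls.

## Working session

There is one attempt and no reset: what is moved stays moved. The work goes in short steps, Python scripts to look and compute and a tool call to move; the robot and the scene stay as the last step left them, time stands still between calls to the robot, and variables do not carry over. Pictures are saved under pics/ and viewed, at most 10 in all, crops included, and the job is handed in when it is done.

Besides the shell and the picture viewer there is one more tool, called after "Call:" by a JSON object that holds its "method" and its "body", one argument or row to a line. drive_tool: Moves the arm, as the interface text tells. Its arguments: {"type":"object","properties":{"moves":{"type":"array","items":{"type":"number"}},"grip_force":{"type":"number"}},"required":["moves"]}

```bash
mkdir -p pics; ls; python3 - <<'E'
from plant import robot
import cv2,numpy as np
for n in("scene","top"):
    c=robot.read_camera(n);cv2.imwrite(f"pics/{n}0.png",c["color"][:,:,::-1]);np.savez(f"{n}0.npz",**c)
    print(n,c["mtx"],c["dist_coeffs"],-c["R"].T@c["t"],c["R"])
s=robot.read_state();print(s)
E
```

```text
pics
scene [[499.0687188    0.         323.17369195]
 [  0.         499.0687188  241.47788399]
 [  0.           0.           1.        ]] [0.0266388 0.        0.        0.        0.       ] [0.03155279 0.59191134 0.74493334] [[-0.72495815 -0.68854043  0.01864829]
 [-0.4668794   0.47130749 -0.7482599 ]
 [ 0.50641811 -0.55116362 -0.66314354]]
top [[575.84789959   0.         317.77815684]
 [  0.         575.84789959 237.41121184]
 [  0.           0.           1.        ]] [0.05904257 0.         0.         0.         0.        ] [0.37298024 0.03620182 1.17957369] [[ 0.0067347  -0.99952117  0.03020068]
 [-0.98627005 -0.01162279 -0.16473099]
 [ 0.16500313 -0.02867662 -0.98587607]]
{'t': 0.1, 'q': array([-1.19243774e+00,  1.31070365e-01,  1.48916739e+00, -2.56586336e-06,
        1.52301910e+00, -8.54088381e-02]), 'dq': array([-0.00057891, -0.00102064, -0.00253614,  0.00042831, -0.00141111,
        0.00130274]), 'joint_torque': array([ 5.88007752e-04, -5.61337888e+01, -4.93097305e+01,  7.70007796e-02,
        2.89886986e-02, -7.08638754e-05]), 'tool_pos': array([ 0.26832935, -0.53642078,  0.40380287]), 'orientation': array([-3.05590661e+00, -7.21595172e-01,  3.85315721e-04]), 'force': array([ 0.14855478, -0.64064443,  0.216336  ]), 'wrist_torque': array([-0.01972565,  0.00771473, -0.05191553]), 'gripper_force': 0.0, 'opening': 0.09305179972000101}
```

View pics/scene0.png

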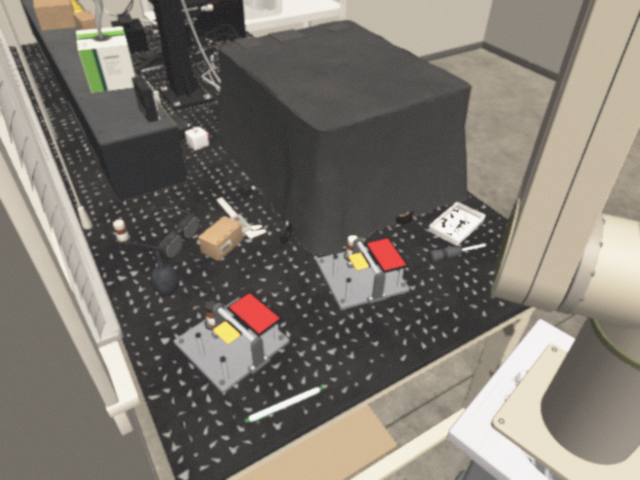

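View pics/top0.png

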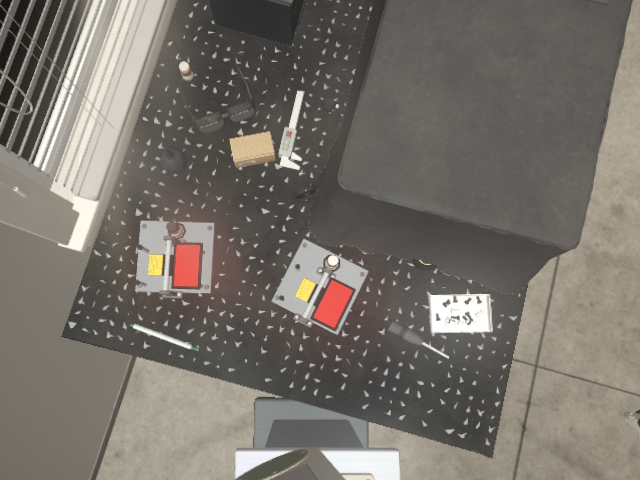

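The top picture shows the black-capped vial's stand on the left: vial (177,230), red tag (187,265), yellow heel (155,265). The white-capped one is at (322,290). Next I measure the left stand.

```bash
cat > h.py <<'E'
import cv2,numpy as np
def ray(c,px,z):
    u=cv2.undistortPoints(np.array(px,float).reshape(-1,1,2),c["mtx"],c["dist_coeffs"]).reshape(-1,2)
    d=np.c_[u,np.ones(len(u))]@c["R"]; o=-c["R"].T@c["t"]
    return o+d*((z-o[2])/d[:,2])[:,None]
def blobs(c,col,amin=60):
    hsv=cv2.cvtColor(c["color"],cv2.COLOR_RGB2HSV);h,s,v=cv2.split(hsv)
    m={"red":((h<8)|(h>172))&(s>150)&(v>120),"yellow":(h>20)&(h<33)&(s>130)&(v>120),"green":(h>45)&(h<85)&(s>120)&(v>60)}[col].astype(np.uint8)
    cs,_=cv2.findContours(m,cv2.RETR_EXTERNAL,cv2.CHAIN_APPROX_NONE)
    return [k for k in cs if cv2.contourArea(k)>amin]
E
python3 - <<'E'
from h import *
for n in("top","scene"):
    c=np.load(n+"0.npz")
    for col,z in(("red",.0755),("yellow",.075)):
        for k in blobs(c,col):
            P=ray(c,k.reshape(-1,2),z)
            r=cv2.minAreaRect((P[:,:2]*1000).astype(np.float32))
            print(n,col,np.round(r[0],1),np.round(r[1],1),round(r[2],1),"px",k.reshape(-1,2).mean(0).round())
c=np.load("top0.npz")
im=c["color"][200:320,110:380,::-1]
cv2.imwrite("pics/top0c.png",cv2.resize(im,None,fx=2.9,fy=2.9,interpolation=cv2.INTER_CUBIC))
E
```

```text
top red [430.4 -25.1] [45.4 79.4] 63.7 px [333. 304.]
top red [501.1 254.9] [44.5 78.7] 89.1 px [187. 263.]
top yellow [456.7  27.2] [24.  38.5] 64.0 px [305. 289.]
top yellow [501.9 313. ] [36.4 24.4] 0.6 px [156. 264.]
scene red [501.4 254.7] [47.7 83.4] 88.9 px [254. 313.]
scene red [430.7 -25.6] [48.4 84.3] 64.2 px [386. 254.]
scene yellow [502.4 313.3] [26.8 39.7] 88.4 px [226. 331.]
scene yellow [456.3  27.5] [28.2 39.6] 65.1 px [358. 261.]
scene yellow [2274.9 -310.9] [ 27.8 158. ] 68.8 px [75.  6.]
```

View pics/top0c.png

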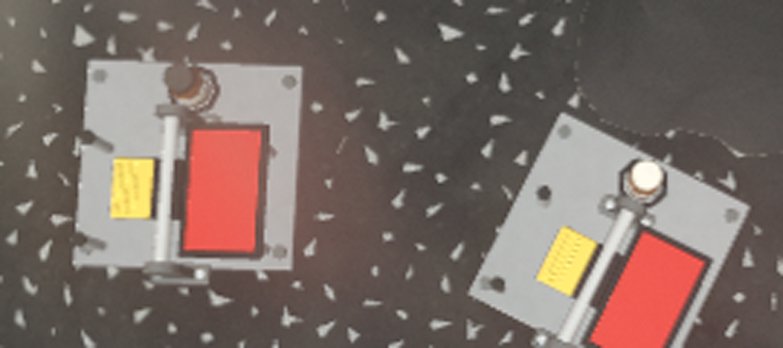

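The crop confirms it: the dark cap is on the left stand, with local x along about world +y. Now I check transit clearance and the tool axes.

```bash
python3 - <<'E'
from h import *
from scipy.spatial.transform import Rotation as R
from plant import robot
s=robot.read_state();M=R.from_rotvec(s["orientation"]).as_matrix();print(M.round(3))
pts=[]
for n in("top","scene"):
    c=np.load(n+"0.npz");d=c["depth"];v,u=np.mgrid[:480,:640]
    k=cv2.undistortPoints(np.c_[u.ravel(),v.ravel()].astype(float).reshape(-1,1,2),c["mtx"],c["dist_coeffs"]).reshape(-1,2)
    z=d.ravel();P=(np.c_[k*z[:,None],z]-c["t"])@c["R"];pts.append(P[z>0])
P=np.vstack(pts)
# max height grid, 5 cm cells
xs=np.arange(.1,.9,.05);ys=np.arange(-.7,.75,.05)
print("y:",(ys*100).round().astype(int))
for x in xs[::-1]:
    print(int(round(x*100)),[int(100*np.percentile(q,98)) if len(q:=P[(abs(P[:,0]-x)<.025)&(abs(P[:,1]-y)<.025)][:,2])>5 else -9 for y in ys])
E
```

```text
[[ 0.894  0.447 -0.001]
 [ 0.447 -0.894  0.002]
 [ 0.    -0.002 -1.   ]]
y: [-70 -65 -60 -55 -50 -45 -40 -35 -30 -25 -20 -15 -10  -5   0   5  10  15
  20  25  30  35  40  45  50  55  60  65  70]
85 [-9, -9, -9, -9, 28, 28, 28, 28, 27, 27, 28, 28, 28, 15, 3, 0, 0, 4, 4, 3, 3, 7, 41, 7, 8, 3, -9, -9, -9]
80 [-9, -9, -9, -9, 27, 27, 27, 27, 27, 27, 27, 28, 28, 27, 0, 1, 4, 4, 4, 4, 0, 0, 45, 44, 8, 8, -9, -9, -9]
75 [-9, -9, -9, -9, -9, 27, 27, 27, 27, 27, 27, 27, 28, 27, 3, 1, 4, 4, 4, 0, 6, 0, 47, 45, 8, 8, -9, -9, -9]
70 [-9, -9, -9, -9, -9, 27, 27, 27, 27, 27, 27, 27, 27, 27, 16, 0, 0, 4, 3, 2, 9, 0, 48, 47, 8, 23, -9, -9, -9]
65 [-9, -9, -9, -9, -9, 28, 28, 27, 27, 27, 27, 27, 27, 27, 26, 4, 0, 0, 0, 0, 0, 0, 56, 46, 28, 22, -9, -9, -9]
60 [-9, -9, -9, -9, -9, 28, 28, 28, 28, 28, 28, 27, 27, 27, 26, 0, 0, 0, 1, 1, 6, 1, 0, 33, 44, -9, -9, -9, -9]
55 [-9, -9, -9, -9, -9, -9, 28, 28, 28, 28, 27, 27, 14, 9, 6, 1, 0, 0, 1, 7, 8, 6, 0, 58, 45, -9, -9, -9, -9]
50 [-9, -9, -9, -9, -9, 0, 28, 27, 22, 11, 3, 0, 1, 6, 8, 6, 0, 0, 1, 7, 7, 7, 0, 0, 42, 43, -9, -9, -9]
45 [-78, -9, -9, -79, -7
[... 190 characters left out ...]
-78, -79, -79, -78, -79, -79, 0, 0, 0, 1, 2, 2, 0, 0, 0, 0, 0, 0, 0, 1, 1, 0, 0, 0, 0, 48, 49, -9, -9]
30 [-78, -9, -9, -9, -79, -79, 0, 0, 0, 0, 0, 0, 0, 0, 0, 0, 0, 0, 0, 0, 0, 0, -9, -9, -79, 3, 50, -9, -9]
25 [-78, -78, -9, -9, 24, 33, -9, 0, 0, 0, 0, 0, 0, 0, 0, 0, 0, 0, -9, -9, -9, -79, -78, -78, -79, -79, 51, -9, -9]
20 [-78, -78, -9, -9, -9, -9, -9, 0, 0, 0, 0, 0, 0, 0, 58, 59, 61, -79, -79, -78, -78, -79, -79, -79, -79, -78, 53, -9, -9]
15 [-78, -79, -9, -9, -9, -9, -9, 0, 0, 0, 0, 0, 0, 0, 0, 0, 61, 40, -70, -79, -79, -78, -79, -79, -79, -79, -5, -7, -9]
10 [-79, -79, -79, -9, -9, -9, -9, -9, -9, -79, -69, 0, 1, 1, 38, 38, 54, 0, -70, -79, -79, -78, -78, -79, -78, -79, -76, -9, -9]
```

Call:
{"method": "drive_tool", "body": {
  "moves": [0,0,0,-50,0,0,-7.8,0,0,0,-50,0,0,-7.8,0,0,0,0,0,0,-7.8,0,0,0,0,0,0,-7.8,0,0,0,0,0,0,-7.8,0,0,0,0,0,0,-7.8,0,0,0,0,0,0,-7.8,0,0,0,0,0,0,-7.8],
  "grip_force": 20
}}

```text
t: 0.9
tool_pos: [0.2684, -0.5366, 0.5041]
orientation: [-2.234, -2.207, -0.001]
force: [-0.5, -0.2, -0.4]
opening: 0.0336
gripper_force: 0.0
```

Call:
{"method": "drive_tool", "body": {
  "moves": [0,45,12,0,0,0,0,0,45,12,0,0,0,0,0,45,12,0,0,0,0,0,45,12,0,0,0,0,0,45,12,0,0,0,0,0,45,12,0,0,0,0,0,45,12,0,0,0,0,0,45,12,0,0,0,0]
}}

```text
t: 1.7
tool_pos: [0.3708, -0.1766, 0.5044]
orientation: [-2.242, -2.201, -0.0]
force: [0.6, -0.2, 0.6]
opening: 0.0004
gripper_force: 0.0
```

Call:
{"method": "drive_tool", "body": {
  "moves": [0,45,12,0,0,0,0,0,45,12,0,0,0,0,0,45,12,0,0,0,0,0,45,12,0,0,0,0,0,45,12,0,0,0,0,0,45,12,0,0,0,0,0,45,12,0,0,0,0,0,45,12,0,0,0,0]
}}

```text
t: 2.5
tool_pos: [0.4733, 0.1819, 0.5044]
orientation: [-2.241, -2.202, 0.001]
force: [1.0, -0.6, 0.2]
opening: 0.0005
gripper_force: 0.0
```

Call:
{"method": "drive_tool", "body": {
  "moves": [0,45,10,0,0,0,0,0,50,10,0,0,0,0,0,50,5,0,0,0,0,0,0,0,50,0,0,0,0,0,0,50,0,0,0,0,0,0,50,0,0,0,0,0,0,50,0,0,0,0,0,0,5,0,0,0]
}}

```text
t: 3.3
tool_pos: [0.4976, 0.3216, 0.2912]
orientation: [-2.238, -2.199, 0.021]
force: [-1.0, -0.1, -0.4]
opening: 0.0002
gripper_force: 0.0
```

```bash
python3 - <<'E'
from plant import robot
import cv2
from scipy.spatial.transform import Rotation as R
a=robot.read_camera("scene")["color"];b=robot.read_camera("top")["color"]
f=lambda i:cv2.resize(i,(400,390),interpolation=cv2.INTER_CUBIC)
cv2.imwrite("pics/p1.png",cv2.hconcat([f(a[220:415,130:330]),f(b[180:375,90:290])])[:,:,::-1])
s=robot.read_state();print(s["tool_pos"],s["force"],s["q"].round(2));print(R.from_rotvec(s["orientation"]).as_matrix().round(3))
E
```

```text
[0.50010855 0.32281811 0.29860462] [-0.40582066  0.73358894  0.32906412] [0.49 0.19 1.62 0.   1.34 0.51]
[[ 0.018  1.    -0.004]
 [ 1.    -0.018 -0.002]
 [-0.002 -0.003 -1.   ]]
```

View pics/p1.png

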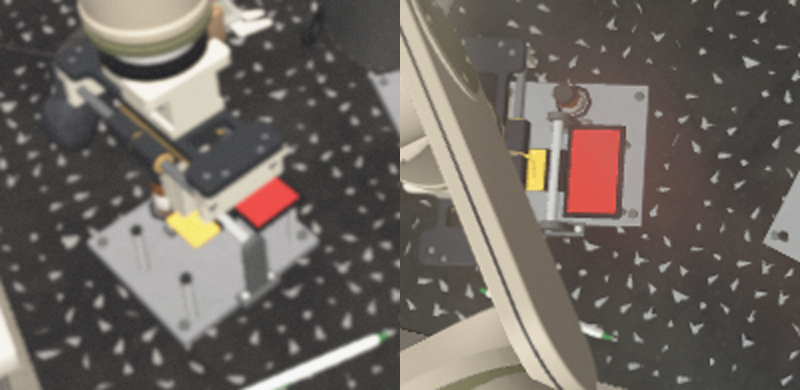

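Call:
{"method": "drive_tool", "body": {
  "moves": [0,0,0,20,0,0,0,0,0,0,10,0,0,0,0,0,0,4,0,0,0,0,0,0,4,0,0,0,0,0,0,3,0,0,0,0,0,0,3,0,0,0,0,0,0,0,0,0,0]
}}

```text
t: 4.1
tool_pos: [0.501, 0.3234, 0.2562]
orientation: [2.241, 2.201, 0.002]
force: [1.1, 0.8, 0.9]
opening: 0.0007
gripper_force: 0.8
```

Call:
{"method": "drive_tool", "body": {
  "moves": [0,-1,0,3,0,0,0,0,-1,0,3,0,0,0,0,-1.5,0,3,0,0,0,0,-1.5,0,2.5,0,0,0,0,-2,0,2.5,0,0,0,0,0,0,0,0,0,0]
}}

```text
t: 4.7
tool_pos: [0.5003, 0.3156, 0.241]
orientation: [-2.242, -2.201, 0.002]
force: [0.7, 0.6, 0.1]
opening: 0.0002
gripper_force: 0.4
```

```bash
python3 - <<'E'
from plant import robot
import cv2
a=robot.read_camera("scene")["color"];b=robot.read_camera("top")["color"]
f=lambda i:cv2.resize(i,(400,390),interpolation=cv2.INTER_CUBIC)
cv2.imwrite("pics/p2.png",cv2.hconcat([f(a[220:415,130:330]),f(b[180:375,90:290])])[:,:,::-1])
s=robot.read_state();print(s["tool_pos"],s["force"])
E
```

```text
[0.50020842 0.31573723 0.24116829] [ 0.40457415 -0.90943562  0.70005434]
```

View pics/p2.png

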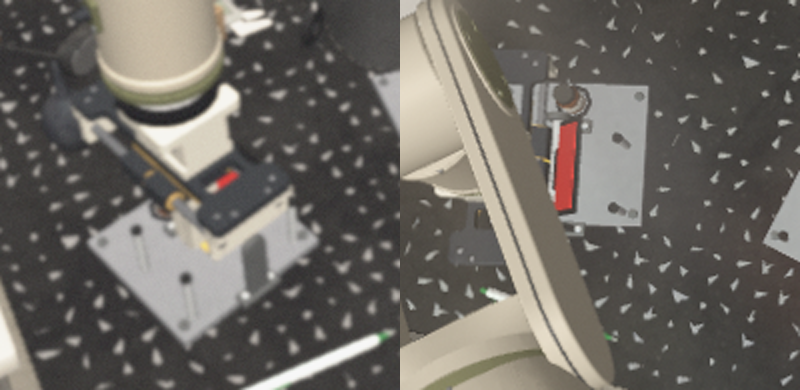

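Call:
{"method": "drive_tool", "body": {
  "moves": [0,-2,0,2,0,0,0,0,-2,0,2,0,0,0,0,0,0,0,0,0,0,0,2,0,-10,0,0,0,0,0,0,-40,0,0,0,0,0,0,-50,0,0,0,0,0,0,-20,0,0,0]
}}

```text
t: 5.5
tool_pos: [0.5013, 0.3147, 0.364]
orientation: [2.24, 2.2, 0.01]
force: [-0.2, 0.7, -0.0]
opening: 0.0004
gripper_force: 0.0
```

Call:
{"method": "drive_tool", "body": {
  "moves": [0,-40,0,0,0,0,0,0,-45,0,0,0,0,0,0,-10,0,0,0,0,0,0,0,0,0,0,0,0]
}}

```text
t: 5.9
tool_pos: [0.4989, 0.2178, 0.3584]
orientation: [2.244, 2.198, 0.001]
force: [0.2, 0.0, 0.5]
opening: 0.0
gripper_force: 0.0
```

```bash
python3 - <<'E'
from plant import robot
import cv2
a=robot.read_camera("scene")["color"];b=robot.read_camera("top")["color"]
f=lambda i:cv2.resize(i,(400,390),interpolation=cv2.INTER_CUBIC)
cv2.imwrite("pics/p3.png",cv2.hconcat([f(a[220:415,130:330]),f(b[180:375,90:290])])[:,:,::-1])
s=robot.read_state();print(s["tool_pos"],s["force"],"corner local",s["tool_pos"][1]*1e3+7.5-291.5,(s["tool_pos"][2]-.186)*1e3-72)
E
```

```text
[0.49883135 0.21962443 0.35816858] [-0.9303291   0.65547515 -0.6845805 ] corner local -64.37556850144892 100.16858134074135
```

View pics/p3.png

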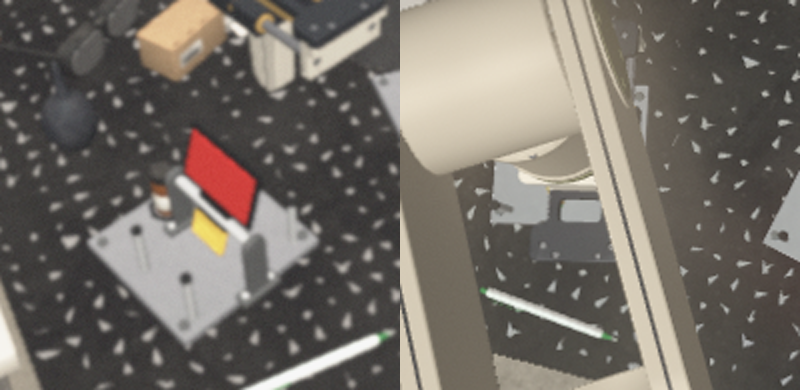

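The picture shows the tag held at about 60°, red face at (220,180) in the crop, and the vial and stand unmoved. Next I push the underside along its arc.

Call:
{"method": "drive_tool", "body": {
  "moves": [0,0,2,40,0,0,0,0,0,0,20,0,0,0,0,15,0,0,0,0,0,0,9,0,0,0,0,0,0,5,0,0,0,0,0,0,7,0,-3,0,0,0,0,4,0,-2,0,0,0,0,4,0,-2,0,0,0]
}}

```text
t: 6.8
tool_pos: [0.5018, 0.2636, 0.3058]
orientation: [2.241, 2.201, 0.002]
force: [0.5, -0.3, -0.6]
opening: 0.0007
gripper_force: 0.3
```

Call:
{"method": "drive_tool", "body": {
  "moves": [0,4,0,-1,0,0,0,0,4,0,-1,0,0,0,0,4,0,-1,0,0,0,0,4,0,0,0,0,0,0,6,0,0,0,0,0,0,7,0,1,0,0,0,0,0,0,0,0,0,0]
}}

```text
t: 7.5
tool_pos: [0.5019, 0.293, 0.3065]
orientation: [-2.24, -2.202, -0.0]
force: [-0.7, -0.2, -0.1]
opening: 0.0008
gripper_force: 0.0
```

```bash
python3 - <<'E'
from plant import robot
import cv2
a=robot.read_camera("scene")["color"];b=robot.read_camera("top")["color"]
f=lambda i:cv2.resize(i,(400,390),interpolation=cv2.INTER_CUBIC)
cv2.imwrite("pics/p4.png",cv2.hconcat([f(a[220:415,130:330]),f(b[180:375,90:290])])[:,:,::-1])
s=robot.read_state();print(s["tool_pos"],s["force"],"corner local",s["tool_pos"][1]*1e3+7.5-291.5,(s["tool_pos"][2]-.186)*1e3-72)
E
```

```text
[0.5019359  0.29242042 0.30646056] [-0.35507283  0.92778201  0.07198324] corner local 8.420420203399033 48.460561048080834
```

View pics/p4.png

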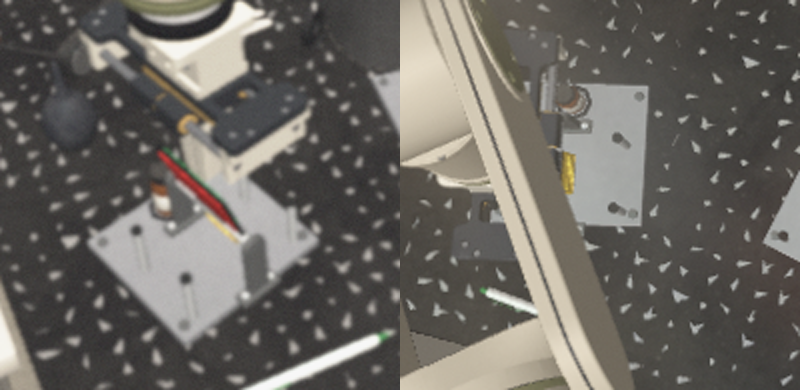

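The tag has passed upright and is seen nearly edge-on at (200,190). I continue along the arc.

Call:
{"method": "drive_tool", "body": {
  "moves": [0,7,0,1.5,0,0,0,0,6.5,0,2,0,0,0,0,6,0,3,0,0,0,0,5,0,4,0,0,0,0,5,0,5,0,0,0,0,3.5,0,5,0,0,0,0,3,0,6,0,0,0,0,2.5,0,6,0,0,0]
}}

```text
t: 8.4
tool_pos: [0.5028, 0.3309, 0.2738]
orientation: [-2.241, -2.201, -0.0]
force: [-0.3, 0.0, 1.5]
opening: 0.0003
gripper_force: 0.4
```

Call:
{"method": "drive_tool", "body": {
  "moves": [0,1.5,0,5,0,0,0,0,1,0,4,0,0,0,0,0,0,2,0,0,0,0,0,0,1.5,0,0,0,0,0,0,0,0,0,0]
}}

```text
t: 8.9
tool_pos: [0.5028, 0.3331, 0.2619]
orientation: [-2.241, -2.201, -0.0]
force: [0.1, 0.4, -0.4]
opening: 0.0006
gripper_force: 0.0
```

```bash
python3 - <<'E'
from plant import robot
s=robot.read_state();print(s["tool_pos"],s["force"],"corner local",s["tool_pos"][1]*1e3+7.5-291.5,(s["tool_pos"][2]-.186)*1e3-72)
E
```

```text
[0.50284218 0.33305024 0.26194487] [ 0.1270874   0.37261939 -0.36818072] corner local 49.05024235461383 3.944867850632207
```

Almost flat. I press by small steps until force shows.

Call:
{"method": "drive_tool", "body": {
  "moves": [0,0,0,0.6,0,0,0,0,0,0,0.4,0,0,0,0,0,0,0,0,0,0]
}}

```text
t: 9.2
tool_pos: [0.5029, 0.3331, 0.2617]
orientation: [2.241, 2.201, 0.0]
force: [-4.3, -2.2, 8.4]
opening: 0.0003
gripper_force: 3.9
```

Call:
{"method": "drive_tool", "body": {
  "moves": [0,0,0,0.6,0,0,0,0,0,0,0.4,0,0,0,0,0,0,0,0,0,0]
}}

```text
t: 9.5
tool_pos: [0.5029, 0.3331, 0.2616]
orientation: [2.241, 2.201, 0.001]
force: [-6.0, -4.1, 14.1]
opening: 0.0005
gripper_force: 7.0
```

It's on the stop. I back off straight up, then away, and check.

Call:
{"method": "drive_tool", "body": {
  "moves": [0,0,0,-3,0,0,0,0,0,0,-30,0,0,0,0,0,0,-50,0,0,0,0,0,0,-50,0,0,0,0,-50,0,-30,0,0,0,0,-50,-30,0,0,0,0,0,-50,-30,0,0,0,0,0,-50,-30,0,0,0,0]
}}

```text
t: 10.3
tool_pos: [0.4215, 0.1616, 0.4184]
orientation: [2.241, 2.201, 0.001]
force: [0.3, -1.2, 1.8]
opening: 0.0007
gripper_force: 0.0
```

Call:
{"method": "drive_tool", "body": {
  "moves": [0,-50,-30,0,0,0,0,0,-50,-10,0,0,0,0,0,-50,0,0,0,0,0,0,-50,0,0,0,0,0,0,0,0,0,0,0,0,0,0,0,0,0,0]
}}

```text
invalid input at $.moves: expected a multiple of 7 numbers
```

```bash
python3 - <<'E'
from plant import robot
from h import *
C={n:robot.read_camera(n) for n in("scene","top")}
for n,c in C.items():
    for col in("red","green","yellow"):
        for k in blobs(c,col):
            r=cv2.minAreaRect((ray(c,k.reshape(-1,2),.0755)[:,:2]*1000).astype(np.float32))
            print(n,col,np.round(r[0],1),np.round(r[1],1),round(r[2],1))
    print(c["depth"][262,200] if n=="top" else "")
cv2.imwrite("pics/end.png",cv2.hconcat([cv2.resize(C[n]["color"],(400,300)) for n in C])[:,:,::-1])
print(robot.read_state()["force"])
E
```

```text
scene red [430.7 -25.8] [48.3 84.3] 63.8
scene green [502.3 329.3] [46.8 81.6] 88.5
scene green [1643.   -46.6] [ 33.4 330.4] 68.8

top red [430.4 -25.2] [45.6 79.2] 64.0
top yellow [456.9  27.7] [24.9 38.4] 63.9
0.52656
[0.71900686 0.64023143 0.64966686]
```

View pics/end.png

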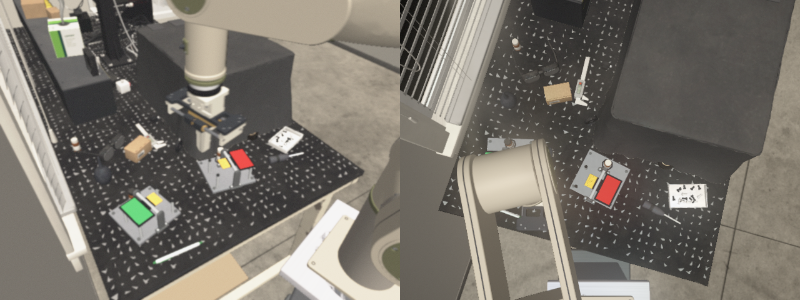

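The tag lies flat with green up at the expected spot: centre (502, 329) mm, against an expected 329 in y. The other tag is still red up and unmoved. I settle the arm and hand in.

Call:
{"method": "drive_tool", "body": {
  "moves": [0,0,0,0,0,0,0,0,0,0,0,0,0,0,0,0,0,0,0,0,0]
}}

```text
t: 10.7
tool_pos: [0.4232, 0.1638, 0.4186]
orientation: [-2.24, -2.203, -0.0]
force: [-0.3, -0.2, 0.1]
opening: 0.0003
gripper_force: 0.0
```

```bash
python3 -c "
from plant import robot
print(robot.close_job())"
```

```text
the job is handed in; nothing more can be done
None
```

The black-capped vial's tag is flipped fully over and lies green side up, the white-capped vial's tag is still red side up and unmoved, and the job was handed in at about 11 s with the arm clear (no verdict returned).

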